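Open the key-blank case

ROBOT

A 6-joint arm with a two-finger parallel gripper is mounted at the origin on the work surface. World frame = base frame: x ahead of the robot, y to its left, z up, the work surface at z = 0. Lengths are in m, angles in rad, forces in N, time in s.
With the tool pointing down it reaches from about 0.425 to 0.95 m from the base axis. Payload 3.5 kg.
Tool frame: the origin (TCP) lies on the centre line of the jaws, within the pads' length; the fingertips stand 8 mm ahead of it and the grasp point (between the pads) lies 11 mm behind it; z points along the fingers, y is the line along which they close (so a half turn about z gives the same grasp; the last joint's range is limited). The gripper opens to 85 mm and grips with 20 to 120 N. Pads are 22 mm wide; open, the fingers measure 114 mm over their backs; the gripper's body (76 mm by 85 mm) begins 54 mm behind the grasp point. The pads swing forward as they close: fully open they stand 13 mm farther back than shut.
Start: joints at [1.091, 0.286, 1.577, -0, 1.279, -0.15], TCP at [0.219, 0.639, 0.239] pointing down, gripper open.
Joint ranges: [-2.77, 2.77], [-0.9, 2.22], [0.21, 2.48], [-1.53, 4.67], [0.24, 2.81], [-2.84, 2.84]. Speed limits (rad/s): [2.79, 2.79, 3.14, 3.14, 3.14, 3.14].

INTERFACE

Orientations are given as a unit quaternion [x, y, z, w].
In Python, from plant import ctrl gives the robot as it stands. The module is installed in compiled form; this text tells all that it offers.
- The arm moves only by the tool send_rows, never from a script. Its argument "steps" is a list of rows, each a list of 5 numbers: the shift along the tool's x, y, z in m, then the turn about the tool's z in degrees, then the opening, from -1 (shut) to 1 (fully open). A call has 1 to 12 rows; each row is the pose to reach, as a shift and turn from the pose commanded when the call began, along the tool's axes at that moment; what a row does not reach only later rows make up. A row lasts 1/10 s, in which the tool goes at most 50 mm and 8.59 degrees, less where a joint would pass 70% of its speed; a pose out of reach is approached as far as the arm can. A call with a gripper value outside its range is refused whole. The fingers move at their own pace and stop on an object; "squeeze" is the grip in N (left out, the last holds). Time passes only in rows, so rows that repeat a pose let the fingers close. It gives the time, the measured TCP pose, the force, the opening and the grip force at its end, in the units of the state.
- ctrl.get_state(): the state, without advancing time (a new reading comes with each control period).
- ctrl.read_camera(name): name is "scene" or "top" or "wrist"; returns the picture (400x640x3 uint8, red, green, blue); there is no depth.
- ctrl.calibration(name): a dict with "intrinsics" (3x3 intrinsics, pixels), "extrinsics" (4x4, takes a point from world to camera coordinates); the wrist camera has in their place "tool_from_camera" (4x4, takes a point from camera to tool coordinates, whose origin is the TCP and whose axes are the flange's). Camera axes: x right, y up, looking along -z (the intrinsics and any distortion apply to the point x, -y, -z); pixel columns grow to the right and rows downward; lengths in m; the calibration is good to about 2 mm. A picture is of the moment at which its call begins: read the wrist's pose just before it. calibration takes no time and is no camera call.
- ctrl.sign_off(): hands the job in; it is judged then, once.
The state is a dict: "time": time; "qpos": joint angles; "dq": joint speeds; "joint_efforts": joint torques, N m; "eef_pos": TCP position; "tcp_rot": TCP orientation; "contact_force": force on the tool from outside, world axes, zero at the start; "wrist_torque": the same for the moment, N m; "opening": opening from 0.0 (shut) to 1.0 (fully open); "finger_force": force on a finger pad.
Only numpy, scipy, OpenCV 4.12 (cv2) and the standard library are available. Lean on these libraries where they do the work, as an engineer would, in place of code of your own. Each camera call takes 0.05 s, during which the arm holds its last target. There are 200 camera calls.

TASK

Two low grey cases with sliding steel covers stand on the locksmith's counter. On the one locked by the tall round spring plunger knob, pull the knob up to free the cover, slide the cover fully open over the deck, and let go so that the pin drops into the open-position slot. Leave the other case, with the wide star-shaped screw knob, alone.

Things in the scene. Friction and masses are not known exactly. Their poses are not given: they have to be found in the camera images.
- knob (a point): Middle of the plunger knob: a plain upright black cylinder, 28 mm across, 26 mm tall (13 mm above and below this point), on a steel barrel on the sliding cover. At rest this point is 78 mm above the counter, 28 mm above the cover's face, 22 mm above the guide lips, which run along the case 51 mm to either side. Axes: z up, y the way the cover slides open, x across the case. Moves with the knob.
- plunger (a joint): Knob height above rest, m: 0 pin down, 0.016 fully up. A spring pulls it down with about 4 N at rest, 9 N fully up; it does not stay up by itself. With the cover shut the pin sits 9 mm deep in a hole and blocks the cover; lifted more than 9 mm it is free. Let go over the bare deck the pin rests on it at about 0.009; over the slot it drops to 0.
- cover (a joint): Opening of that cover, m: 0 shut (start), 0.105 at the stop; about 2 N of drag, stays where left. From 0.090 to the stop the pin is over the open-position slot and can drop. The fixed grey case is 130 mm by 270 mm (along y); the shut cover hides the key bay; ahead of it lies the bare aluminium deck with the slot (24 by 27 mm) near its end.
- screw_case: The other case, a fixed bystander of the same size (130 by 270 mm, cover face 50 mm high), its cover held by a wide, low, black five-lobed star knob (50 mm across, top 66 mm above the counter, 3 mm steel stud on it). Origin: centre of its underside; y along its long side.

How it is judged:
On the way, in this order (a step that is already met when the one before it is completed fails the run):
1. the plunger is pulled up clear of its hole (value of joint plunger above 0.008 m), for 0.05 s.
2. the cover is slid open, to within 17 mm of its stop (value of joint cover above 0.088 m), for 0.1 s.
At the end, for the whole second after the job is handed in: The cover of the blank case is open to within 17 mm of its stop (joint above 0.088 m) and at rest, and the plunger is down in the open-position slot (within 4 mm of its lowest) (value of joint cover above 0.088 m and value of joint plunger below 0.004 m and velocity of joint cover between -0.01 and 0.01 m/s); the robot touches nothing.
It fails at once if the robot pushes on the other case (more than 3 N) (contact force between any of the arm, the fingers and screw_case above 3 N).
It also fails if it takes over 29 s, if anything falls off the work surface, if the arm or the gripper's body presses on something with over 40 N, if the wrist force passes 120 N, or if a joint passes its speed limit or range.

## Working session

There is one attempt and no reset: what is moved stays moved. The work goes in short steps, Python scripts to look and compute and a tool call to move; the robot and the scene stay as the last step left them, time stands still between calls to the robot, and variables do not carry over. Pictures are saved under pics/ and viewed, at most 10 in all, crops included, and the job is handed in when it is done.

Besides the shell and the picture viewer there is one more tool, called after "Request:" in YAML: its name, and indented under it one key for each argument. send_rows: Moves the arm, as the interface text tells. Its arguments: {"type":"object","properties":{"steps":{"type":"array","items":{"type":"array","items":{"type":"number"}}},"squeeze":{"type":"number"}},"required":["steps"]}

```bash
mkdir -p pics
python3 - <<'E'
from plant import ctrl
import cv2
for n in("scene","top"):
    cv2.imwrite(f"pics/{n}0.png",ctrl.read_camera(n)[:,:,::-1])
s=ctrl.get_state();print(s)
print(ctrl.calibration("top"));print(ctrl.calibration("wrist"))
E
```

```text
{'time': 0.1, 'qpos': array([ 1.09102137e+00,  2.87101945e-01,  1.57802671e+00, -1.56010369e-05,
        1.27861563e+00, -1.50000249e-01]), 'dq': array([ 0.00045886, -0.00258317, -0.00457445, -0.00014675,  0.00092358,
       -0.00103157]), 'joint_efforts': array([ 4.53273078e-04, -4.07294512e+01, -2.93700814e+01, -1.53066458e-04,
        3.46516434e-03, -5.12398145e-06]), 'eef_pos': array([0.2182905 , 0.63811675, 0.23807101]), 'tcp_rot': array([ 1.64138894e-01,  9.86436651e-01, -1.02523019e-03, -3.26089575e-04]), 'contact_force': array([-0.26991186,  0.44590916,  0.02466569]), 'wrist_torque': array([ 0.00242387, -0.0236182 , -0.01472038]), 'finger_force': 0.0, 'opening': 0.996632906212483}
{'intrinsics': array([[445.81115329,   0.        , 318.10186985],
       [  0.        , 445.81115329, 199.07284851],
       [  0.        ,   0.        ,   1.        ]]), 'extrinsics': array([[-6.29317673e-03, -9.99979603e-01, -1.09027315e-03,
         6.32148223e-03],
       [ 9.89525644e-01, -6.38462475e-03,  1.44215940e-01,
        -5.02864474e-01],
       [-1.44219959e-01, -1.71276839e-04,  9.89545640e-01,
        -7.73837996e-01],
       [ 0.00000000e+00,  0.00000000e+00,  0.00000000e+00,
         1.00000000e+00]])}
{'intrinsics': array([[304.61981396,   0.        , 320.98614102],
       [  0.        , 304.61981396, 193.56971575],
       [  0.        ,   0.        ,   1.        ]]), 'tool_from_camera': array([[ 4.81133492e-04,  9.55158746e-01,  2.96093800e-01,
         7.64062453e-02],
       [ 9.99999827e-01, -5.59482071e-04,  1.79878081e-04,
         1.37060636e-04],
       [ 3.37471294e-04,  2.96093662e-01, -9.55158850e-01,
        -1.34141151e-01],
       [ 0.00000000e+00,  0.00000000e+00,  0.00000000e+00,
         1.00000000e+00]])}
```

View pics/top0.png

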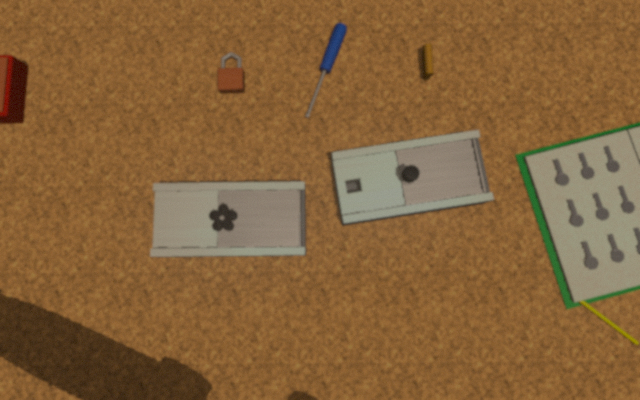

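View pics/scene0.png

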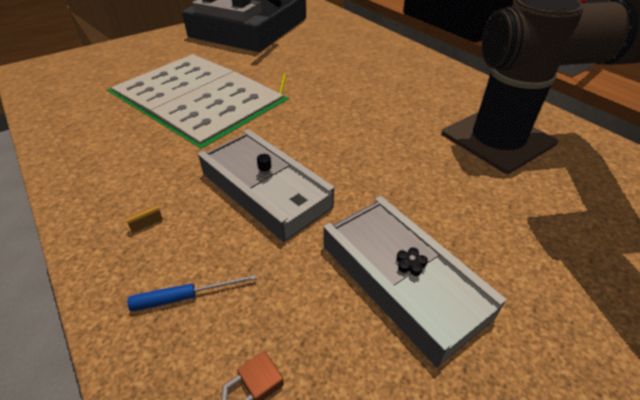

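The top view shows the plunger knob at about (409,173), the slot at (353,185), and the lips running (332,153)–(478,132) and (343,222)–(493,199). The star-knob case is on the left at (222,217). The scene view agrees.

```bash
cat > h.py <<'E'
import numpy as np
from plant import ctrl
from scipy.spatial.transform import Rotation as R
def ray(n,uv,st=None):
    c=ctrl.calibration(n);K=c["intrinsics"]
    d=np.linalg.solve(K,[*uv,1.])*[1,-1,-1]
    if n=="wrist":
        T=np.eye(4);T[:3,:3]=R.from_quat(st["tcp_rot"]).as_matrix();T[:3,3]=st["eef_pos"]
        M=T@c["tool_from_camera"]
    else: M=np.linalg.inv(c["extrinsics"])
    return M[:3,3],M[:3,:3]@d
def at(n,uv,z,st=None):
    o,d=ray(n,uv,st);return o+d*(z-o[2])/d[2]
def totool(p,st): return R.from_quat(st["tcp_rot"]).inv().apply(np.asarray(p)-st["eef_pos"])
E
python3 - <<'E'
from h import *
np.set_printoptions(precision=4,suppress=True)
st=ctrl.get_state()
k=at("top",(409,173),.078);s=at("top",(353,185),.041)
a=[at("top",u,.056) for u in((332,153),(478,132),(343,222),(493,199))]
print(k,s,a)
d=(a[0]-a[1]+a[2]-a[3]);d/=np.linalg.norm(d);print("dir",d,np.degrees(np.arctan2(d[1],d[0])))
Rm=R.from_quat(st["tcp_rot"]).as_matrix();print(Rm)
ty=Rm[:,1];print("tool y ang",np.degrees(np.arctan2(ty[1],ty[0])))
print("tool shift",totool(k,st))
E
```

```text
[ 0.5416 -0.1551  0.078 ] [ 0.5276 -0.0604  0.041 ] [array([ 0.5837, -0.0224,  0.056 ]), array([ 0.621 , -0.2874,  0.056 ]), array([ 0.459 , -0.0404,  0.056 ]), array([ 0.4982, -0.3069,  0.056 ])]
dir [-0.1425  0.9898  0.    ] 98.19102824015448
[[-0.9461  0.3238 -0.001 ]
 [ 0.3238  0.9461 -0.0019]
 [ 0.0003 -0.0021 -1.    ]]
tool y ang 71.10557817090668
tool shift [-0.5628 -0.6455  0.1613]
```

Request:
send_rows:
  steps:
    - [-0.563,-0.646,0.02,0,1]
    - [-0.563,-0.646,0.02,0,1]
    - [-0.563,-0.646,0.02,0,1]
    - [-0.563,-0.646,0.02,0,1]
    - [-0.563,-0.646,0.02,0,1]
    - [-0.563,-0.646,0.02,0,1]
    - [-0.563,-0.646,0.02,0,1]
    - [-0.563,-0.646,0.02,0,1]
    - [-0.563,-0.646,0.02,0,1]
    - [-0.563,-0.646,0.02,0,1]
    - [-0.563,-0.646,0.02,0,1]
    - [-0.563,-0.646,0.02,0,1]
  squeeze: 60

```text
time: 1.3
eef_pos: [0.445, 0.0812, 0.2251]
tcp_rot: [0.164, 0.986, 0.0, 0.0]
contact_force: [0.8, 0.5, -0.1]
opening: 1.0
finger_force: 0.0
```

Run:
```python
from h import *
st=ctrl.get_state();print(st["time"],st["eef_pos"],st["qpos"],totool((.5416,-.1551,.2),st))
```

```text
1.3 [0.44501234 0.08117577 0.2251009 ] [-4.45914625e-02 -2.12108318e-01  2.11658627e+00  1.41480164e-04
  1.23696202e+00 -1.28550390e+00] [-0.16792339 -0.19224434  0.02508626]
```

Request:
send_rows:
  steps:
    - [-0.168,-0.192,0.025,-27,1]
    - [-0.168,-0.192,0.025,-27,1]
    - [-0.168,-0.192,0.025,-27,1]
    - [-0.168,-0.192,0.025,-27,1]
    - [-0.168,-0.192,0.025,-27,1]
    - [-0.168,-0.192,0.025,-27,1]
    - [-0.168,-0.192,0.025,-27,1]
    - [-0.168,-0.192,0.025,-27,1]

```text
time: 2.1
eef_pos: [0.5412, -0.1522, 0.1997]
tcp_rot: [-0.07, 0.998, 0.001, -0.001]
contact_force: [-0.6, 0.0, -0.3]
opening: 1.001
finger_force: 0.0
```

Run:
```python
from h import *
import cv2,pickle
st=ctrl.get_state();im=ctrl.read_camera("wrist")
pickle.dump(st,open("st1.pkl","wb"))
cv2.imwrite("pics/w1.png",im[:,:,::-1])
print(st["time"],st["eef_pos"],st["tcp_rot"],st["contact_force"])
```

```text
2.1 [ 0.54120571 -0.15223334  0.19971336] [-7.04389573e-02  9.97515581e-01  7.23613892e-04 -7.04093774e-04] [-0.63320343  0.00068339 -0.33864405]
```

View pics/w1.png

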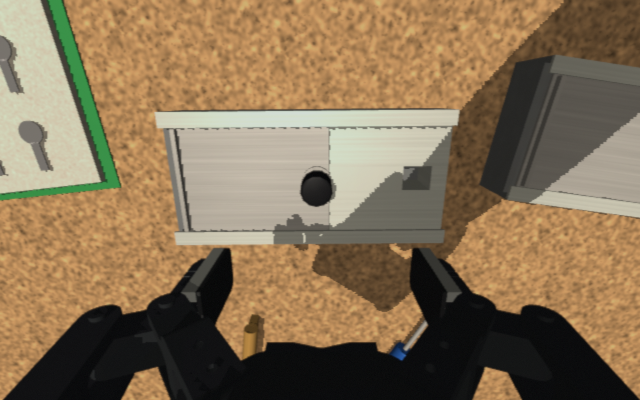

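The wrist view shows the plunger knob, with its top disc centred at about (316,189), the slot at (416,178), and the lips level in the picture, so the yaw is right.

Run:
```python
from h import *
import pickle,cv2
st=pickle.load(open("st1.pkl","rb"))
im=cv2.imread("pics/w1.png")
m=((im.max(2)<40)[150:225,280:350]).astype('uint8');n,l,s,c=cv2.connectedComponentsWithStats(m);i=1+s[1:,4].argmax();print(s[i],c[i]+[280,150])
k=at("wrist",(316.5,189),.091,st);print(k,totool(k,st))
for y in((157,112),(458,110)),((177,237),(443,237)):
    a,b=[totool(at("wrist",u,.056,st),st) for u in y];print(a,b,np.degrees(np.arctan((b-a)[0]/(b-a)[1])))
```

```text
[ 21  22  31  34 666] [317.17867868 189.61561562]
[ 0.536566   -0.15603763  0.091     ] [ 0.00498665 -0.00328226  0.10871501]
[ 0.06540254 -0.1441395   0.14357647] [0.06722001 0.12109533 0.14398805] 0.39260108587541415
[-0.05520224 -0.14325333  0.14342072] [-0.05523314  0.12239672  0.14383053] -0.00666524317017557
```

Request:
send_rows:
  steps:
    - [0.005,-0.003,0.04,0,1]
    - [0.005,-0.003,0.08,0,1]
    - [0.005,-0.003,0.11,0,1]
    - [0.005,-0.003,0.125,0,1]
    - [0.005,-0.003,0.135,0,1]
    - [0.005,-0.003,0.135,0,1]
    - [0.005,-0.003,0.135,0,-1]
    - [0.005,-0.003,0.135,0,-1]
    - [0.005,-0.003,0.135,0,-1]
    - [0.005,-0.003,0.135,0,-1]
    - [0.005,-0.003,0.135,0,-1]
    - [0.005,-0.003,0.135,0,-1]
  squeeze: 50

```text
time: 3.35
eef_pos: [0.5378, -0.1569, 0.0664]
tcp_rot: [-0.071, 0.998, -0.0, 0.001]
contact_force: [-1.2, 0.5, 5.3]
opening: 0.312
finger_force: 49.0
```

Run:
```python
from h import *
import cv2
st=ctrl.get_state();im=ctrl.read_camera("wrist");sc=ctrl.read_camera("scene")
cv2.imwrite("pics/w2.png",np.hstack([cv2.resize(im[100:400,170:470],(400,400)),cv2.resize(sc[100:250,190:340],(400,400))])[:,:,::-1])
print(st["time"],st["eef_pos"],st["contact_force"],st["opening"],st["finger_force"])
```

```text
3.35 [ 0.53777453 -0.15690323  0.06639142] [-1.20633363  0.51638958  5.32678527] 0.311514284350974 48.98956775665283
```

View pics/w2.png

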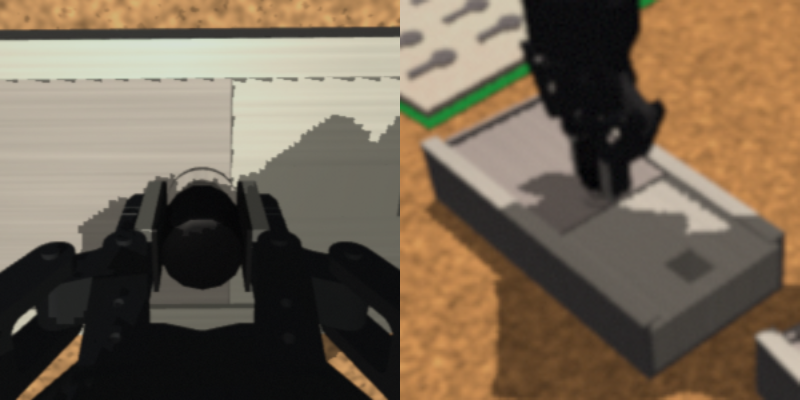

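The pads hold the knob squarely on centre. Now I'll lift it.

Request:
send_rows:
  steps:
    - [0,0,-0.004,0,-1]
    - [0,0,-0.008,0,-1]
    - [0,0,-0.012,0,-1]
    - [0,0,-0.014,0,-1]
    - [0,0,-0.014,0,-1]
    - [0,0,-0.014,0,-1]

```text
time: 4.05
eef_pos: [0.5375, -0.1564, 0.0785]
tcp_rot: [-0.071, 0.998, 0.0, 0.001]
contact_force: [6.3, -0.1, -7.8]
opening: 0.314
finger_force: 49.6
```

Request:
send_rows:
  steps:
    - [0,0.005,0,0,-1]
    - [0,0.015,0,0,-1]
    - [0,0.027,0,0,-1]
    - [0,0.039,0,0,-1]
    - [0,0.051,0,0,-1]
    - [0,0.063,0,0,-1]
    - [0,0.075,0,0,-1]
    - [0,0.086,0,0,-1]
    - [0,0.095,0,0,-1]
    - [0,0.101,0,0,-1]
    - [0,0.103,0,0,-1]
    - [0,0.103,0,0,-1]

```text
time: 5.25
eef_pos: [0.5221, -0.0538, 0.079]
tcp_rot: [-0.071, 0.998, 0.001, -0.001]
contact_force: [2.6, 0.5, -8.8]
opening: 0.314
finger_force: 49.7
```

Run:
```python
from h import *
st=ctrl.get_state()
print(st["time"],st["eef_pos"],st["contact_force"],st["opening"],st["finger_force"],totool((.5375,-.1564,.0785),st))
```

```text
5.25 [ 0.52207957 -0.05381813  0.07896765] [ 2.60637125  0.45840459 -8.794017  ] 0.3137652295765655 49.69895124435425 [-0.00081151 -0.10373189  0.0002899 ]
```

The cover moved 104 mm with the plunger still held up. Next I'll lower the pin into the slot, release and retreat.

Request:
send_rows:
  steps:
    - [0,0,0.005,0,-1]
    - [0,0,0.01,0,-1]
    - [0,0,0.0125,0,-1]
    - [0,0,0.0125,0,-1]
    - [0,0,0.0125,0,1]
    - [0,0,0.0125,0,1]
    - [0,0,0.0125,0,1]
    - [0,0,0.0125,0,1]
    - [0,0,0.0125,0,1]
    - [0,0,0.0,0,1]
    - [0,0,-0.03,0,1]
    - [0,0,-0.07,0,1]

```text
time: 6.45
eef_pos: [0.5212, -0.0542, 0.149]
tcp_rot: [-0.071, 0.997, 0.001, -0.002]
contact_force: [0.9, 0.3, 0.4]
opening: 1.001
finger_force: 0.0
```

Request:
send_rows:
  steps:
    - [0,0,-0.04,0,1]
    - [0,0,-0.06,0,1]
    - [0,0,-0.06,0,1]
    - [0,0,-0.06,0,1]

```text
time: 6.85
eef_pos: [0.5226, -0.0546, 0.2096]
tcp_rot: [-0.071, 0.997, -0.0, 0.0]
contact_force: [-0.2, -0.2, -0.2]
opening: 0.998
finger_force: 0.0
```

Run:
```python
from h import *
import cv2,pickle
st=ctrl.get_state();im=ctrl.read_camera("wrist");sc=ctrl.read_camera("scene")
pickle.dump(st,open("st3.pkl","wb"));cv2.imwrite("pics/w3f.png",im[:,:,::-1])
cv2.imwrite("pics/w3.png",np.hstack([cv2.resize(im[80:320,130:470],(453,320)),cv2.resize(sc[120:240,190:340],(340,272+48))])[:,:,::-1])
print(st["time"],st["eef_pos"],st["contact_force"],st["opening"])
```

```text
6.85 [ 0.52257867 -0.05455441  0.20964384] [-0.17454593 -0.19042655 -0.18088268] 0.9976673526715877
```

View pics/w3.png

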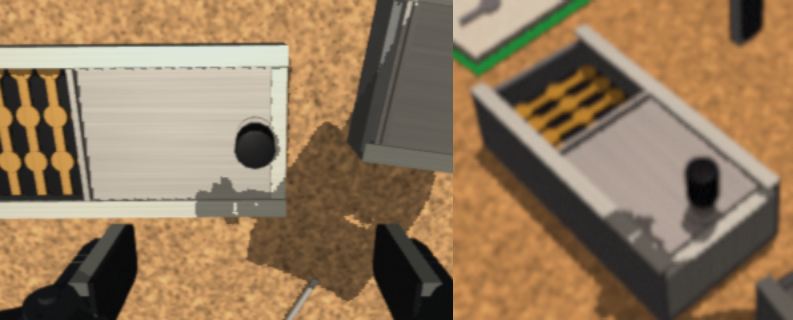

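The cover is open, with the key bay exposed, and the knob is at the end of the deck. Its top is at wrist pixel (322,190) and scene pixel (300,183). I'll check its height by triangulation.

Run:
```python
from h import *
import pickle
st=pickle.load(open("st3.pkl","rb"))
def tri(r1,r2):
    (o1,d1),(o2,d2)=r1,r2
    t=np.linalg.lstsq(np.c_[d1,-d2],o2-o1,rcond=None)[0];a,b=o1+d1*t[0],o2+d2*t[1];return (a+b)/2,np.linalg.norm(a-b)
print("now",tri(ray("wrist",(322,190),st),ray("scene",(300.3,181.5))))
print("start",tri(ray("wrist",(316.5,190),pickle.load(open("st1.pkl","rb"))),ray("scene",(264,157.5))))
```

```text
now (array([ 0.52281301, -0.05416685,  0.08925937]), np.float64(0.0024976042917485793))
start (array([ 0.53932275, -0.15609009,  0.08614122]), np.float64(0.0010869092197481945))
```

```bash
python3 -c "
from plant import ctrl
print(ctrl.sign_off())"
```

```text
the job is handed in; nothing more can be done
None
```

I pulled the knob up, slid the cover open about 104 mm of its 105 mm travel, and let go. The knob top then measured 89 mm high (91 mm expected with the pin in the slot, 100 mm on the deck). The other case was not touched, and I handed the job in at about 7 s; no verdict came back.

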